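Rehang the lift-off door of the bench cabinet

ROBOT

A 6-joint arm with a two-finger parallel gripper is mounted at the origin on the work surface. World frame = base frame: x ahead of the robot, y to its left, z up, the work surface at z = 0. Lengths are in m, angles in rad, forces in N, time in s.
With the tool pointing down it reaches from about 0.325 to 0.75 m from the base axis. Payload 7.6 kg.
Tool frame: the origin (TCP) lies at the very end of the fingers, on their centre line; the grasp point (between the pads) lies 19 mm behind it; z points along the fingers, y is the line along which they close (so a half turn about z gives the same grasp; the last joint's range is limited). The gripper opens to 85 mm and grips with 20 to 120 N. Pads are 22 mm wide; open, the fingers measure 114 mm over their backs; the gripper's body (76 mm by 85 mm) begins 54 mm behind the grasp point. The pads swing forward as they close: fully open they stand 13 mm farther back than shut.
Start: joints at [1.133, 0.052, 1.401, -0, 1.689, -0.07], TCP at [0.189, 0.49, 0.231] pointing down, gripper open.
Joint ranges: [-2.9, 2.9], [-0.91, 2.17], [0.12, 2.37], [-1.06, 4.2], [0.26, 2.73], [-2.93, 2.93]. Speed limits (rad/s): [2.57, 2.57, 3.01, 3.14, 3.14, 3.14].

INTERFACE

Orientations are given as [roll, pitch, yaw] about the fixed x, y, z axes, in that order (R = Rz(yaw) Ry(pitch) Rx(roll)).
In Python, from plant import sensors, vision, ticket gives the robot as it stands.
- The arm moves only by the tool drive_tool, never from a script. Its arguments are lists of equal length, an entry for each row: "hand": the opening, from 0 (shut) to 1 (fully open); "xyz": the shift along the tool's x, y, z scaled (see below), a list of three; "angular": the turn, a rotation vector about the tool's x, y, z scaled (see below), a list of three. A call has 1 to 12 rows; each row shifts and turns the commanded pose from where the row before left it, along the tool's axes as they then stand; what a row does not reach is not made up. The controller multiplies each number of a shift by 25 mm and each number of a turn by pi rad. A row lasts 1/8 s, in which the tool goes at most 62.5 mm and 10.7 degrees, less where a joint would pass 70% of its speed; a pose out of reach is approached as far as the arm can. A call with a number of a shift or a turn outside -1 to 1 is refused whole. A call with a gripper value outside its range is refused whole. The fingers move at their own pace and stop on an object; the grip force is fixed at half the most. Time passes only in rows, so rows that do not move let the fingers close. It gives the time, the measured TCP pose, the force, the opening and the grip force at its end, in the units of the state.
- sensors.observe(): the state, without advancing time (a new reading comes with each control period).
- vision.get_image(name): name is "side" or "top" or "wrist"; returns (picture, depth): 480x640x3 uint8, red, green, blue; 480x640 float32, m along the optical axis (not along the pixel's ray), 0 where there is no reading.
- vision.camera_params(name): a dict with "mtx" (3x3 intrinsics, pixels), "R" (3x3) and "t" (3): a world point X has camera coordinates R X + t. Camera axes: x right, y down, z forward; pixel columns grow to the right and rows downward; lengths in m; the calibration is good to about 2 mm. A picture is of the moment at which its call begins: read the wrist's pose just before it. camera_params takes no time and is no camera call; for the wrist camera it gives the pose at the moment of the call.
- ticket.sign_off(): hands the job in; it is judged then, once.
The state is a dict: "clock": time; "joint_pos": joint angles; "dq": joint speeds; "joint_efforts": joint torques, N m; "tcp_pos": TCP position; "eef_rot": TCP orientation; "force": force on the tool from outside, world axes, zero at the start; "wrist_torque": the same for the moment, N m; "opening": finger opening in m; "grip_force": force on a finger pad.
Only numpy, scipy, OpenCV 4.12 (cv2) and the standard library are available. Lean on these libraries where they do the work, as an engineer would, in place of code of your own. Each camera call takes 0.05 s, during which the arm holds its last target. There are 200 camera calls.

TASK

The little plywood cabinet's door is lying on its side in the slotted wooden rack. First stand it upright on its bottom edge in that same rack slot and let go; then take it up again by the middle of its top edge, lower it so both hinge barrels drop fully home over the cabinet's two upright pins, and swing it shut. Leave everything else on the bench where it is.

Things in the scene. Friction and masses are not known exactly. Their poses are not given: they have to be found in the camera images.
- door: Loose plywood door, about 0.26 kg: panel 130 wide (y -65..65) x 170 high (z 0..170) x 14 mm thick (x). Origin: middle of the bottom edge; z points to the top edge, -x is the front. Two hinge barrels stand beyond the -y edge. A knob 18 mm across sticks out 14 mm from the front at y=12, z=85. It starts lying on its plain +y edge in the rack slot, barrels uppermost, its z along the slot.
- door_top (a point): middle of the door's top edge (door frame 0, 0, 170 mm)
- door_free (a point): middle of the door's plain edge away from the hinges (door frame 0, +65, 85 mm). The barrels fit the pins loosely: hung, the door sags about 0.04 rad and turns at the lightest touch; nothing latches it shut
- door_socket_low (a point): centre of the mouth (lower end) of the lower hinge barrel, door frame (0, -77, 35) mm. Both barrels are steel tubes open at both ends, outer diameter 22, bore 11, 22 mm tall, parallel to the door's z; this one spans door z 35..57
- door_socket_up (a point): centre of the mouth (lower end) of the upper hinge barrel, door frame (0, -77, 115) mm; this barrel spans door z 115..137 on the same axis as the lower one
- rack: Fixed wooden rack, base 75 x 150 mm (x, y), 12 mm thick, with two rails along its y that leave a straight slot 16 mm wide, open at both ends. The rails rise 30 mm above the slot floor, with flared lips up to 36 mm above it (48 mm above the bench). Origin: centre of the underside, z up.
- rack_slot (a point): centre of the rack's slot floor, 12 mm above the bench; the slot runs along its y axis
- cabinet: Fixed plywood cabinet 110 deep (x) x 156 wide (y) x 190 mm high, its open front at x=-55 looking to its -x. Origin: centre of the underside, z up. Two pins at the front's -y end. Two 6 mm rubber stops at the +y end meet the shut door, whose axes are then parallel to the cabinet's (centre plane at x=-68). It opens counter-clockwise seen from above, freely past 90 degrees, and stays where left.
- pintle_low (a point): centre of the foot of the lower pin, on its bracket, 47 mm above the bench; the lower barrel's mouth rests here when home (door bottom then 12, top 182 mm above the bench). The upper bracket overhangs this pin: the lower barrel must come in from the front with the door 18 to 48 mm above its hung height, then go down
- pintle_up (a point): centre of the foot of the upper pin, 127 mm above the bench; the upper barrel's mouth rests here when home. Both pins are upright steel, 8 mm across, 18 mm tall, tapered, on one axis at cabinet x=-69, y=-77 mm; each stands on a bracket 10 mm thick, 20 mm wide, sticking out 24 mm from the front
- bowl: bystander: blue ceramic mixing bowl, 130 mm across, 60 mm high; origin under its centre
- tin_a: bystander: closed tin, 72 mm across, 85 mm high; origin under its centre
- tin_b: bystander: closed tin, 84 mm across, 70 mm high; origin under its centre
- mallet: bystander: beige rubber mallet, lying, 240 mm long along its x, head at +x 85 mm wide and 52 mm thick
- scraper: bystander: flat steel putty scraper with dark wooden handle, 190 mm long along its x, 60 mm wide, 15 mm high
- block: bystander: cork sanding block 100 x 60 x 36 mm; origin under its centre
Mind the look-alikes: they are no part of the job. Of the things shaped like the door, the plywood one is meant.

How it is judged:
On the way, in this order (a step that is already met when the one before it is completed fails the run):
1. the door stands upright on its bottom edge in the rack slot, let go (angle between door's own z axis and vertical below 0.16 rad and z of door in the frame of rack_slot between -0.005 and 0.008 m and x of door in the frame of rack_slot between -0.008 and 0.008 m and y of door in the frame of rack_slot between -0.07 and 0.07 m and contact force between the fingers and door below 0.2 N), for 0.3 s.
2. the door is lifted out of the rack, held near the middle of its top edge (distance between the grasp point and door_top below 0.045 m and contact force between the fingers and door above 0.5 N and z of door in the frame of rack_slot above 0.025 m), for 0.1 s.
3. both hinge barrels are fully down over the cabinet's two pins (horizontal distance between door_socket_low and pintle_low below 0.005 m and horizontal distance between door_socket_up and pintle_up below 0.005 m and distance between door_socket_low and pintle_low below 0.007 m and distance between door_socket_up and pintle_up below 0.007 m and angle between door's own z axis and vertical below 0.09 rad), for 0.2 s.
At the end, for the whole second after the job is handed in: Both barrels are home on their pins (each mouth within 7 mm of its pin's foot, within 5 mm sideways), the door upright within 0.09 rad and shut (its plain edge within 15 mm of the shut position), released and at rest (all of step 3 and x of door_free in the frame of cabinet above -0.083 m and y of door_free in the frame of cabinet above 0.03 m and linear speed of door below 0.02 m/s and angular speed of door below 0.15 rad/s); the robot touches nothing.
It fails at once if the bowl, a tin, the mallet, the scraper or the sanding block is shifted by more than 30 mm (distance of any of bowl, tin_a, tin_b, mallet, scraper, block from where it was at the start of the episode above 0.03 m).
It also fails if it takes over 72 s, if anything falls off the work surface, if the arm or the gripper's body presses on something with over 40 N, if the wrist force passes 120 N, or if a joint passes its speed limit or range.

## Working session

There is one attempt and no reset: what is moved stays moved. The work goes in short steps, Python scripts to look and compute and a tool call to move; the robot and the scene stay as the last step left them, time stands still between calls to the robot, and variables do not carry over. Pictures are saved under pics/ and viewed, at most 10 in all, crops included, and the job is handed in when it is done.

Besides the shell and the picture viewer there is one more tool, called after "Request:" in YAML: its name, and indented under it one key for each argument. drive_tool: Moves the arm, as the interface text tells. Shifts and turns lie within -1 to 1; 1 stands for 25 mm of shift or pi rad of turn. Its arguments: {"type":"object","properties":{"hand":{"type":"array","items":{"type":"number"}},"xyz":{"type":"array","items":{"type":"array","items":{"type":"number","minimum":-1,"maximum":1}}},"angular":{"type":"array","items":{"type":"array","items":{"type":"number","minimum":-1,"maximum":1}}}},"required":["hand","xyz","angular"]}

```bash
ls; mkdir -p pics; cat > h.py <<'E'
import numpy as np,cv2
from plant import sensors,vision,ticket
from scipy.spatial.transform import Rotation as Ro
def snap(n,fn=None):
    p=vision.camera_params(n); im,d=vision.get_image(n)
    K,R,t=[np.array(p[k],float) for k in('mtx','R','t')]
    v,u=np.mgrid[0:480,0:640]
    c=np.stack([(u-K[0,2])/K[0,0]*d,(v-K[1,2])/K[1,1]*d,d],-1)
    W=(c-t.ravel())@R   # R^T(c-t)
    W[d==0]=np.nan
    if fn: cv2.imwrite('pics/'+fn,im[:,:,::-1])
    return im,d,W,(K,R,t.ravel())
def st():
    s=sensors.observe();print('t',s['clock'],'p',np.round(s['tcp_pos'],4),'rpy',np.round(s['eef_rot'],3),'f',np.round(s['force'],1),'op',s['opening'],'g',s['grip_force'],'q',np.round(s['joint_pos'],3));return s
E
python3 - <<'E'
from h import *
st()
for n in('side','top'):
    im,d,W,c=snap(n,n+'0.png'); np.savez(n+'0.npz',im=im,d=d,W=W); print(n,'cam pos',-c[1].T@c[2], c[1][2])
E
```

```text
pics
t 0.0 p [0.1886 0.4896 0.2305] rpy [-3.14  -0.     2.774] f [ 0.2 -0.2  0.1] op 0.0852724956986668 g 0.0 q [ 1.133  0.053  1.402  0.     1.689 -0.07 ]
side cam pos [ 0.30528081 -0.97728194  1.00598028] [ 0.12724678  0.72400486 -0.67795665]
top cam pos [ 0.3493812  -0.03075696  1.34614023] [ 0.11627518 -0.00596136 -0.99319915]
```

View pics/top0.png

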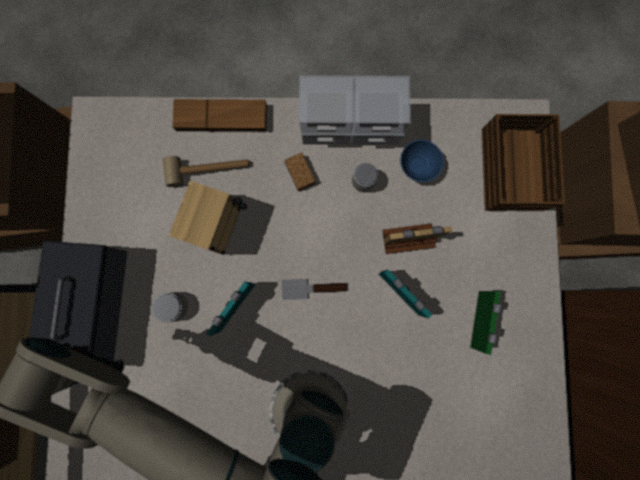

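View pics/side0.png

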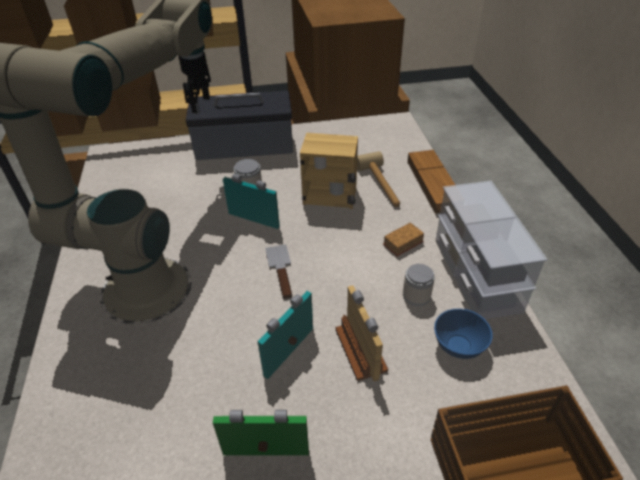

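Candidates for "door": the plywood one at top-view pixel (415,237), standing in the brown rack. The look-alikes are teal (230,308), teal (405,292) and green (488,320). I choose the plywood one in the rack. The cabinet is at (208,215). Next is one close crop of each.

```bash
python3 - <<'E'
from h import *
t=cv2.imread('pics/top0.png');s=cv2.imread('pics/side0.png')
f=lambda a,x,y,w,h:cv2.resize(a[y:y+h,x:x+w],(400,300),interpolation=cv2.INTER_CUBIC)
m=np.vstack([np.hstack([f(t,370,195,100,75),f(t,160,165,100,75)]),np.hstack([f(s,310,285,120,90),f(s,275,125,120,90)])])
cv2.imwrite('pics/crop1.png',np.clip(m*1.5,0,255).astype('uint8'))
W=np.load('top0.npz')['W'];S=np.load('side0.npz')['W']
for p in [(390,237),(400,236),(410,235),(420,234),(430,233),(440,232),(448,231),(455,231)]: print('top',p,np.round(W[p[1],p[0]],3))
for p in [(200,186),(238,198),(174,232),(225,250),(208,215),(238,202)]: print('cab',p,np.round(W[p[1],p[0]],3))
E
```

```text
top (390, 237) [ 0.492 -0.221  0.136]
top (400, 236) [ 0.495 -0.247  0.142]
top (410, 235) [ 0.495 -0.27   0.164]
top (420, 234) [ 0.501 -0.302  0.139]
top (430, 233) [ 0.503 -0.329  0.139]
top (440, 232) [ 0.503 -0.35   0.162]
top (448, 231) [ 0.508 -0.376  0.148]
top (455, 231) [ 0.528 -0.441 -0.004]
cab (200, 186) [0.619 0.287 0.19 ]
cab (238, 198) [0.6   0.197 0.129]
cab (174, 232) [0.497 0.35  0.188]
cab (225, 250) [0.466 0.255 0.008]
cab (208, 215) [0.542 0.263 0.19 ]
cab (238, 202) [0.589 0.197 0.131]
```

View pics/crop1.png

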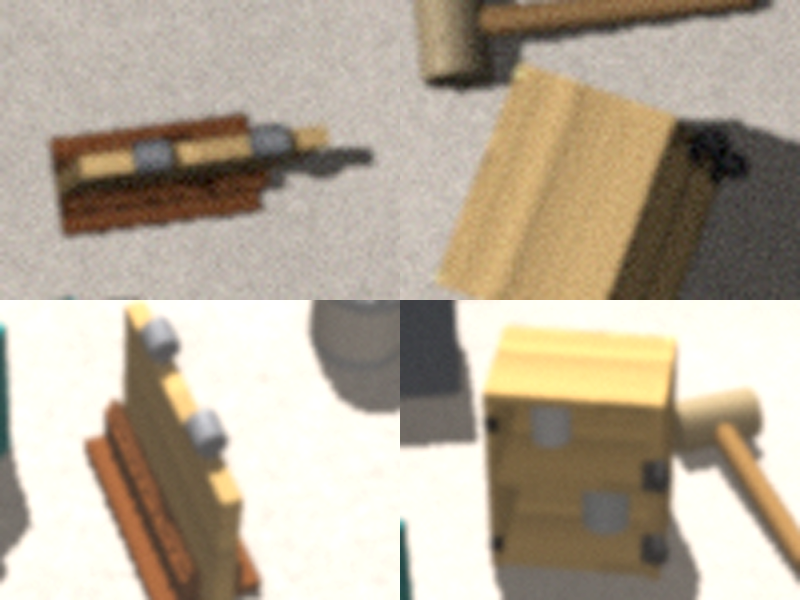

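The crop confirms a plywood door in the brown rack, lying with its barrels up; their pixels are about (408,233) and (437,230). The face towards the robot shows no knob, so the knob is on the far +X face and the top edge points to world −Y. The cabinet is at the left, with its front looking towards world −Y and the dark pin brackets at (240,202). Now I measure both.

```bash
python3 - <<'E'
from h import *
Wt=np.load('top0.npz')['W'];Ws=np.load('side0.npz')['W'];im=np.load('side0.npz')['im'].astype(int);it=np.load('top0.npz')['im'].astype(int)
def rect(P,l):
    r=cv2.minAreaRect((P[:,:2]*1000).astype(np.float32)); print(l,len(P),np.round(r[0],1),np.round(r[1],1),round(r[2],2),'zmed',np.nanmedian(P[:,2]))
def sel(W,x0,x1,y0,y1,z0,z1): return W[(W[...,0]>x0)&(W[...,0]<x1)&(W[...,1]>y0)&(W[...,1]<y1)&(W[...,2]>z0)&(W[...,2]<z1)]
for n,W in(('top',Wt),('side',Ws)):
    rect(sel(W,.42,.68,.18,.4,.183,.2),n+' cabroof')
    P=sel(W,.42,.58,-.42,-.15,.13,.147); rect(P,n+' dooredge')
    rect(sel(W,.42,.58,-.42,-.15,.155,.17),n+' barrels')
    P=sel(W,.42,.58,-.42,-.15,.022,.052); rect(P,n+' rack')
# fit line of door edge top
P=sel(Wt,.42,.58,-.42,-.15,.133,.146);v=cv2.fitLine(P[:,:2].astype(np.float32),cv2.DIST_HUBER,0,.001,.001).ravel();print('edge line',v, np.degrees(np.arctan2(v[1],v[0])))
# far-face (side cam) door face
P=sel(Ws,.44,.56,-.40,-.18,.06,.13);print('face pts',len(P));
A=np.c_[P[:,1:],np.ones(len(P))];print('x=a y+b z+c',np.linalg.lstsq(A,P[:,0],rcond=None)[0])
# dark bracket pixels in side
v,u=np.where((im.sum(-1)<110)); P=Ws[v,u]; k=(P[:,0]>.4)&(P[:,0]<.68)&(P[:,1]>.12)&(P[:,1]<.36)&(P[:,2]>.02)&(P[:,2]<.17)
for lo,hi in((.02,.08),(.1,.17)):
    for x0,x1 in((.4,.53),(.53,.68)):
        j=k&(P[:,2]>lo)&(P[:,2]<hi)&(P[:,0]>x0)&(P[:,0]<x1); 
        if j.sum():print('dark',lo,x0,j.sum(),np.round(np.median(P[j],0),4),np.round(P[j].min(0),3),np.round(P[j].max(0),3))
# everything tall around
for nm,(x0,x1,y0,y1) in dict(block=(.6,.75,-.02,.13),cork=(.55,.8,-.2,.15)).items(): 
    P=sel(Wt,x0,x1,y0,y1,.025,.2);rect(P,nm)
E
```

```text
top cabroof 2529 [543.1 286. ] [112.3 156.2] 70.87 zmed 0.19093446806250372
top dooredge 234 [ 504.2 -304.4] [ 14.6 170.2] 7.9 zmed 0.1430004379168747
top barrels 133 [ 504.1 -305.5] [ 21.1 101.7] 7.65 zmed 0.16353152389478884
top rack 375 [ 504.3 -304.2] [ 44.6 169.6] 7.85 zmed 0.04362132137105316
side cabroof 1269 [541.5 288.1] [120.5 157.6] 70.52 zmed 0.19273721615687506
side dooredge 407 [ 502.8 -302.6] [ 15.9 173. ] 7.87 zmed 0.14315184377884638
side barrels 203 [ 502.3 -304.1] [ 21.4 104.7] 8.42 zmed 0.1644490140158996
side rack 680 [ 500.1 -304. ] [ 44.3 171.1] 10.32 zmed 0.042640495075608395
edge line [ 0.13486075 -0.9908646   0.5035763  -0.30058095] -82.24943
face pts 740
x=a y+b z+c [-1.62045753e-01  3.94035680e-04  4.47821785e-01]
dark 0.02 0.4 2 [0.4572 0.2564 0.0333] [0.457 0.255 0.032] [0.457 0.257 0.034]
dark 0.02 0.53 3 [0.5858 0.1924 0.0492] [0.584 0.187 0.045] [0.588 0.196 0.05 ]
dark 0.1 0.4 6 [0.4579 0.2524 0.1651] [0.456 0.248 0.161] [0.459 0.257 0.169]
dark 0.1 0.53 17 [0.5861 0.1937 0.1276] [0.581 0.189 0.121] [0.592 0.21  0.132]
block 638 [704.5  31.1] [101.7  60.6] 25.39 zmed 0.036750830431093985
cork 2955 [724.6 -60.9] [275. 156.] 88.64 zmed 0.08487543306491636
```

Request:
drive_tool:
  hand: [1,1,1,1,1,1,1,1,1,1,1,1]
  xyz:
    - [0,0,-0.3]
    - [0,0,-0.3]
    - [0,0,-0.3]
    - [0,0,-0.3]
    - [0,0,0]
    - [0,0,0]
    - [-1,0.2,0]
    - [-1,0.2,0]
    - [-1,0.2,0]
    - [-1,0.2,0]
    - [-1,0.2,0]
    - [-1,0.2,0]
  angular:
    - [0,0,0.0567]
    - [0,0,0.0567]
    - [0,0,0.0567]
    - [0,0,0.0567]
    - [0,0,0.0567]
    - [0,0,0.0567]
    - [0,0,0]
    - [0,0,0]
    - [0,0,0]
    - [0,0,0]
    - [0,0,0]
    - [0,0,0]

```text
clock: 1.6
tcp_pos: [0.2387, 0.3444, 0.2609]
eef_rot: [-3.141, 0.0, 1.705]
force: [0.3, 0.0, -0.5]
opening: 0.0855
grip_force: 0.0
```

Request:
drive_tool:
  hand: [1,1,1,1,1,1,1,1,1,1,1,1]
  xyz:
    - [-1,0.2,0]
    - [-1,0.2,0]
    - [-1,0.2,0]
    - [-1,0.2,0]
    - [-1,0.2,0]
    - [-1,0.2,0]
    - [-1,0.2,0]
    - [-1,0.2,0]
    - [-1,0.2,0]
    - [-1,0.2,0]
    - [-1,0.2,0]
    - [-1,0.2,0]
  angular:
    - [0,0,0]
    - [0,0,0]
    - [0,0,0]
    - [0,0,0]
    - [0,0,0]
    - [0,0,0]
    - [0,0,0]
    - [0,0,0]
    - [0,0,0]
    - [0,0,0]
    - [0,0,0]
    - [0,0,0]

```text
clock: 3.1
tcp_pos: [0.3382, 0.0552, 0.261]
eef_rot: [-3.141, -0.0, 1.705]
force: [0.2, 0.1, -0.5]
opening: 0.0854
grip_force: 0.0
```

```bash
cat >> h.py <<'E'
def go(p,R=None,s=None):
    "print what remains to TCP p, orientation R: shift in present tool axes (units of 25mm), rotvec (units pi)"
    s=s or sensors.observe(); Rc=Ro.from_euler('xyz',s['eef_rot']).as_matrix()
    R=Rc if R is None else R
    dp=np.array(p)-s['tcp_pos']
    print('shift now-axes',np.round(Rc.T@dp/.025,2),' target-axes',np.round(R.T@dp/.025,2),'rot',np.round(Ro.from_matrix(Rc.T@R).as_rotvec()/np.pi,4))
def frame(yaw,tilt):  # tool down with yaw, then turned about its y
    return (Ro.from_euler('z',yaw,degrees=True)*Ro.from_euler('x',180,degrees=True)*Ro.from_euler('y',tilt,degrees=True)).as_matrix()
E
python3 - <<'E'
from h import *
st(); go([.519,-.418,.19],frame(97.8,0))
Wt=np.load('top0.npz')['W'];it=np.load('top0.npz')['im'].astype(int)
m=(Wt[...,0]>.44)&(Wt[...,0]<.49)&(Wt[...,1]>-.42)&(Wt[...,1]<-.15)&(Wt[...,2]>.035)&(Wt[...,2]<.055)
P=Wt[m];q=P[:,:2]-[.5036,-.3036];u=np.array([.135,-.991]);n=np.array([.991,.135])
a=q@u;b=q@n;print('along',a.min(),np.percentile(a,[1,99]),a.max(),'across',b.min(),b.max(),len(P))
snap('wrist','w1.png')
E
```

```text
t 3.1 p [0.3382 0.0552 0.261 ] rpy [-3.141 -0.     1.705] f [ 0.2  0.1 -0.5] op 0.085370768883616 g 0.0 q [ 0.054 -0.49   1.804  0.     1.829 -0.08 ]
shift now-axes [-19.72   4.64   2.84]  target-axes [-19.73   4.6    2.84] rot [-0.0001 -0.0001 -0.0006]
along -0.08408216819925585 [-0.08263061  0.05091522] 0.056890909060318164 across -0.02168558878780703 -0.004853463032671646 162
```

Request:
drive_tool:
  hand: [1,1,1,1,1,1,1,1,1,1]
  xyz:
    - [-1,0.23,0]
    - [-1,0.23,0]
    - [-1,0.23,0]
    - [-1,0.23,0]
    - [-1,0.23,0]
    - [-1,0.23,0]
    - [-1,0.23,0]
    - [-1,0.23,0]
    - [-1,0.23,0]
    - [-1,0.23,0]
  angular:
    - [0,0,0]
    - [0,0,0]
    - [0,0,0]
    - [0,0,0]
    - [0,0,0]
    - [0,0,0]
    - [0,0,0]
    - [0,0,0]
    - [0,0,0]
    - [0,0,0]

```text
clock: 4.4
tcp_pos: [0.4288, -0.1844, 0.2609]
eef_rot: [-3.141, -0.001, 1.705]
force: [-0.1, -0.9, 0.7]
opening: 0.0851
grip_force: 0.0
```

Request:
drive_tool:
  hand: [1,1,1,1,1,1,1,1,1,1]
  xyz:
    - [-1,0.23,0]
    - [-1,0.23,0]
    - [-1,0.23,0]
    - [-1,0.23,0]
    - [-1,0.23,0]
    - [-1,0.23,0]
    - [-1,0.23,0]
    - [-1,0.23,0]
    - [-1,0.23,0]
    - [-0.7,0.23,0]
  angular:
    - [0,0,0]
    - [0,0,0]
    - [0,0,0]
    - [0,0,0]
    - [0,0,0]
    - [0,0,0]
    - [0,0,0]
    - [0,0,0]
    - [0,0,0]
    - [0,0,0]

```text
clock: 5.65
tcp_pos: [0.5184, -0.4172, 0.2603]
eef_rot: [-3.141, -0.001, 1.705]
force: [0.4, 0.5, 0.4]
opening: 0.0857
grip_force: 0.0
```

Request:
drive_tool:
  hand: [1,1,1,1,1,1]
  xyz:
    - [0,0,0]
    - [0,0,0]
    - [0,0,0]
    - [0,0,0]
    - [0,0,0]
    - [0,0,0]
  angular:
    - [0,0.0556,0]
    - [0,0.0556,0]
    - [0,0.0556,0]
    - [0,0.0556,0]
    - [0,0,0]
    - [0,0,0]

```text
clock: 6.4
tcp_pos: [0.5188, -0.4165, 0.2631]
eef_rot: [3.138, -0.693, 1.708]
force: [0.2, 0.3, 1.9]
opening: 0.0854
grip_force: 0.0
```

```bash
python3 - <<'E'
from h import *
st(); R=frame(97.8,40); go([.5114,-.3609,.112],R); go(np.array([.5114,-.3609,.112])-R[:,2]*.08,R)
im,d,W,c=snap('wrist','w2.png'); np.savez('w2.npz',im=im,W=W)
E
```

```text
t 6.4 p [ 0.5188 -0.4165  0.2631] rpy [ 3.138 -0.693  1.708] f [0.2 0.3 1.9] op 0.08537163208849499 g 0.0 q [-0.877  1.043  0.129  0.598  2.493 -0.626]
shift now-axes [-2.13 -0.01  6.09]  target-axes [-2.17  0.01  6.07] rot [0.0009 0.0017 0.0001]
shift now-axes [-2.15 -0.    2.89]  target-axes [-2.17  0.01  2.87] rot [0.0009 0.0017 0.0001]
```

View pics/w2.png

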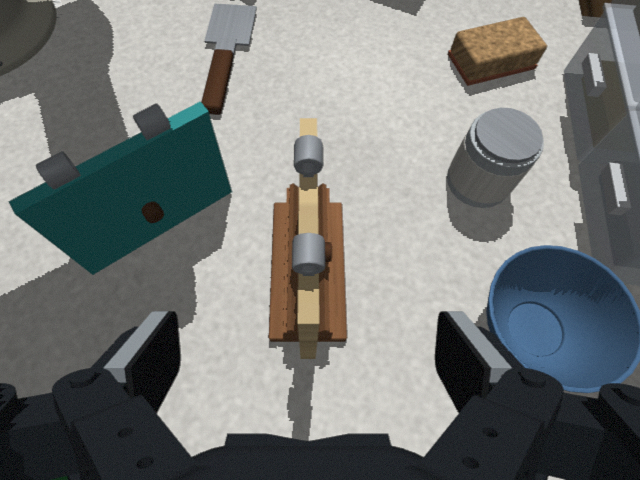

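The knob shows at (330,252) on the +X side, so the door's top edge is the near end, as assumed. I'm checking the rack centre once more, because my earlier filter clipped it.

```bash
python3 - <<'E'
from h import *
z=np.load('w2.npz');W=z['W'];im=z['im']
u=np.array([.135,-.991]);n=np.array([.991,.135])
q=W[...,:2]-[.5036,-.3036];a=q@u;b=q@n;Z=W[...,2]
m=(abs(b)<.06)&(abs(a)<.12)&(Z>.03)&(Z<.055)
m&=(np.arange(640)[None]>250)&(np.arange(640)[None]<360)
for lo,hi in((-.05,-.009),(.009,.05)):
    k=m&(b>lo)&(b<hi);print('rail',np.percentile(a[k],[.5,2,98,99.5]),np.percentile(b[k],[1,99]),np.median(Z[k]),k.sum())
k=(abs(b)<.012)&(Z>.132)&(Z<.147);print('edge',np.percentile(a[k],[.5,99.5]),np.percentile(b[k],[1,50,99]),np.median(Z[k]))
for lo,hi in((-.09,-.03),(-.03,.0),(0,.05),(.06,.09)):
    j=k&(a>lo)&(a<hi);print(lo,j.sum(),np.median(b[j]) if j.sum() else 0)
E
```

```text
rail [-0.08166424 -0.07857403  0.06739559  0.06763642] [-0.01987524 -0.0093577 ] 0.04682388526999791 1540
rail [-0.08156964 -0.07955692  0.06743674  0.06766845] [0.01206118 0.0238939 ] 0.04639071278542111 1559
edge [-0.08387425  0.085799  ] [-0.00498281  0.00177276  0.00856742] 0.14258170534815448
-0.09 300 0.0018421106685233197
-0.03 658 0.0017886326906041254
0 472 0.0017691736591452104
0.06 872 0.0017199856509202453
```

Request:
drive_tool:
  hand: [1,1,1,1]
  xyz:
    - [-0.75,0,0.75]
    - [-0.75,0,0.75]
    - [-0.65,0,0.75]
    - [0,0,0.6]
  angular:
    - [0,0,0]
    - [0,0,0]
    - [0,0,0]
    - [0,0,0]

```text
clock: 6.95
tcp_pos: [0.5182, -0.4121, 0.1757]
eef_rot: [3.137, -0.69, 1.709]
force: [-0.5, 0.8, 0.1]
opening: 0.0853
grip_force: 0.0
```

```bash
python3 - <<'E'
from h import *
st(); R=frame(97.8,40); go([.5114,-.3609,.112],R)
E
```

```text
t 6.95 p [ 0.5182 -0.4121  0.1757] rpy [ 3.137 -0.69   1.709] f [-0.5  0.8  0.1] op 0.08534956394872857 g 0.0 q [-0.874  0.974  0.411  0.479  2.305 -0.786]
shift now-axes [-0.03 -0.    3.28]  target-axes [-0.05  0.01  3.28] rot [0.0011 0.0026 0.0005]
```

Request:
drive_tool:
  hand: [1,1,1,1,0,0,0,0,0,0]
  xyz:
    - [0,0.04,0.9]
    - [0,0,0.9]
    - [0,0,0.9]
    - [0,0,0.6]
    - [0,0,0]
    - [0,0,0]
    - [0,0,0]
    - [0,0,0]
    - [0,0,0]
    - [0,0,0]
  angular:
    - [0,0,0]
    - [0,0,0]
    - [0,0,0]
    - [0,0,0]
    - [0,0,0]
    - [0,0,0]
    - [0,0,0]
    - [0,0,0]
    - [0,0,0]
    - [0,0,0]

```text
clock: 8.2
tcp_pos: [0.5115, -0.3599, 0.1096]
eef_rot: [3.14, -0.697, 1.705]
force: [2.3, -5.0, 3.9]
opening: 0.0136
grip_force: 59.3
```

```bash
python3 - <<'E'
from h import *
s=st(); R=frame(97.8,40); p=np.array(s['tcp_pos']); go(p+[0,0,.135])
E
```

```text
t 8.2 p [ 0.5115 -0.3599  0.1096] rpy [ 3.14  -0.697  1.705] f [ 2.3 -5.   3.9] op 0.013586012510500857 g 59.28987801074982 q [-0.837  0.846  0.744  0.438  2.111 -0.852]
shift now-axes [ 3.47  0.01 -4.14]  target-axes [ 3.47  0.01 -4.14] rot [0. 0. 0.]
```

Request:
drive_tool:
  hand: [0,0,0,0,0,0,0,0,0]
  xyz:
    - [0.3,0,-0.36]
    - [0.6,0,-0.72]
    - [0.7,0,-0.83]
    - [0.7,0,-0.83]
    - [0.7,0,-0.83]
    - [0.6,0,-0.72]
    - [0.15,0,-0.18]
    - [0,0,0]
    - [0,0,0]
  angular:
    - [0,0,0]
    - [0,0,0]
    - [0,0,0]
    - [0,0,0]
    - [0,0,0]
    - [0,0,0]
    - [0,0,0]
    - [0,0,0]
    - [0,0,0]

```text
clock: 9.32
tcp_pos: [0.5112, -0.3592, 0.2535]
eef_rot: [-3.14, -0.701, 1.704]
force: [-0.1, -0.3, -3.4]
opening: 0.0131
grip_force: 58.6
```

Request:
drive_tool:
  hand: [0,0,0,0,0,0,0,0,0,0,0]
  xyz:
    - [0,0,0]
    - [0,0,0]
    - [0,0,0]
    - [0,0,0]
    - [0,0,0]
    - [0,0,0]
    - [0,0,0]
    - [0,0,0]
    - [0,0,0]
    - [0,0,0]
    - [0,0,0]
  angular:
    - [0,-0.05,0]
    - [0,-0.05,0]
    - [0,-0.05,0]
    - [0,-0.05,0]
    - [0,-0.05,0]
    - [0,-0.05,0]
    - [0,-0.05,0]
    - [0,-0.05,0]
    - [0,-0.05,0]
    - [0,-0.05,0]
    - [0,0,0]

```text
clock: 10.7
tcp_pos: [0.5103, -0.3573, 0.2505]
eef_rot: [-3.132, 0.866, 1.714]
force: [-0.4, -0.6, -3.9]
opening: 0.0133
grip_force: 58.8
```

```bash
python3 - <<'E'
from h import *
s=st(); R=frame(97.8,-50); go(s['tcp_pos'],R)
for n in ('side','top'):
    im,d,W,c=snap(n,n+'1.png'); np.savez(n+'1.npz',im=im,W=W)
E
```

```text
t 10.7 p [ 0.5103 -0.3573  0.2505] rpy [-3.132  0.866  1.714] f [-0.4 -0.6 -3.9] op 0.01330017490957174 g 58.76457452774048 q [-0.366  0.032  1.581 -0.814  1.17  -0.313]
shift now-axes [0. 0. 0.]  target-axes [0. 0. 0.] rot [-0.0013 -0.0022  0.0014]
```

View pics/side1.png

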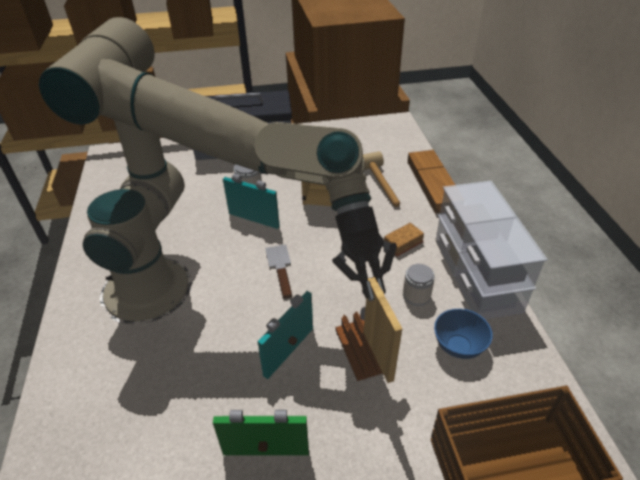

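The side view shows the door upright in the gripper, hanging above and beyond the rack at about (380,325), with its plain edge towards the camera. I now measure its tilt and offset.

```bash
cat >> h.py <<'E'
def doorfit(W,im,ctr,yaw=None,r=.13,z0=.055,z1=.36):
    q=W[...,:2]-ctr; m=(np.hypot(*np.moveaxis(q,-1,0))<r)&(W[...,2]>z0)&(W[...,2]<z1)
    i=im.astype(int); hsv=cv2.cvtColor(im,cv2.COLOR_RGB2HSV)
    m&=(hsv[...,0]>10)&(hsv[...,0]<30)&(hsv[...,1]>60)&(hsv[...,2]>50)
    P=W[m]; print('n',len(P),'min',np.round(P.min(0),3),'max',np.round(P.max(0),3)); return P
E
python3 - <<'E'
from h import *
u=np.array([.135,-.991]);n=np.array([.991,.135])
for nm in('side','top'):
    z=np.load(nm+'1.npz');P=doorfit(z['W'],z['im'],[.515,-.39])
    q=P[:,:2]-[.5036,-.3036];A=np.c_[q@u,P[:,2]]
    r=cv2.minAreaRect((A*1000).astype(np.float32));print(nm,np.round(r[0],1),np.round(r[1],1),round(r[2],2))
    b=q@n; print('b range',np.percentile(b,[2,50,98]))
    if nm=='side':
        # b as function of a,z on largest face
        k=b<np.percentile(b,60);print(np.linalg.lstsq(np.c_[A[k],np.ones(k.sum())],b[k],rcond=None)[0])
E
```

```text
n 2329 min [ 0.492 -0.456  0.108] max [ 0.565 -0.278  0.325]
side [ 67.2 216.7] [216.8 172.1] 89.96
b range [-0.00978827 -0.00825354  0.00528058]
[ 0.00229081  0.00406267 -0.00976262]
n 376 min [ 0.496 -0.456  0.199] max [ 0.536 -0.322  0.312]
top [ 76.4 252.4] [ 92.1 140.9] 77.89
b range [-0.00740691 -0.00060231  0.01612588]
```

```bash
python3 - <<'E'
from h import *
u=np.array([.135,-.991]);n=np.array([.991,.135])
z=np.load('side1.npz');P=doorfit(z['W'],z['im'],[.515,-.39])
q=P[:,:2]-[.5036,-.3036];a=q@u;b=q@n;Z=P[:,2];k=(abs(b)<.012);a,b,Z=a[k],b[k],Z[k]
def edge(x,y,fn,lo,hi,st=.01):
    X=[];Y=[]
    for c in np.arange(lo,hi,st):
        j=abs(x-c)<st/2
        if j.sum()>3: X.append(c);Y.append(fn(y[j]))
    f=np.polyfit(X,Y,1);print(np.round(f,4),np.round(Y,3))
edge(Z,a,lambda v:np.percentile(v,98),.13,.26)
edge(a,Z,lambda v:np.percentile(v,2),.03,.14)
edge(a,Z,lambda v:np.percentile(v,98),.05,.14)
j=b>.0;print('edge face a',np.median(a[j]))
E
```

```text
n 2329 min [ 0.492 -0.456  0.108] max [ 0.565 -0.278  0.325]
[0.0094 0.1493] [0.15  0.151 0.151 0.151 0.151 0.151 0.151 0.151 0.152 0.151 0.151 0.151
 0.152]
[0.0294 0.1139] [0.115 0.114 0.116 0.121 0.115 0.115 0.115 0.115 0.116 0.115 0.117 0.123]
[-0.019   0.2828] [0.282 0.282 0.281 0.281 0.281 0.281 0.28  0.281 0.28 ]
edge face a 0.1250409815275268
```

```bash
python3 - <<'E'
from h import *
go([.4992,-.2649,.2005],frame(97.8,-50))
E
```

```text
shift now-axes [ 4.1   0.03 -1.51]  target-axes [ 4.09  0.04 -1.53] rot [-0.0007 -0.0015 -0.0003]
```

Request:
drive_tool:
  hand: [0,0,0,0,0,0,0,0]
  xyz:
    - [0.41,0,-0.35]
    - [0.8,0,-0.69]
    - [0.8,0,-0.69]
    - [0.8,0.04,-0.25]
    - [0.8,0,0.2]
    - [0.49,0,0.25]
    - [0,0,0]
    - [0,0,0]
  angular:
    - [-0.0007,-0.0015,-0.0003]
    - [0,0,0]
    - [0,0,0]
    - [0,0,0]
    - [0,0,0]
    - [0,0,0]
    - [0,0,0]
    - [0,0,0]

```text
clock: 11.8
tcp_pos: [0.4997, -0.2656, 0.2015]
eef_rot: [3.139, 0.877, 1.704]
force: [0.3, 0.8, -2.7]
opening: 0.0134
grip_force: 58.7
```

```bash
python3 - <<'E'
from h import *
st();go([.4992,-.2649,.2005],frame(97.8,-50))
u=np.array([.135,-.991]);n=np.array([.991,.135])
im,d,W,c=snap('side'); 
q=W[...,:2]-[.5036,-.3036];a=q@u;b=q@n;Z=W[...,2]
hsv=cv2.cvtColor(im,cv2.COLOR_RGB2HSV);ply=(hsv[...,0]>10)&(hsv[...,0]<30)&(hsv[...,1]>60)
k=(abs(b)<.02)&(a>-.09)&(a<.07)&(Z>.07)&(Z<.22)&ply
f=k&(b<-.004)
print('n',f.sum(),'face fit b=k1 a+k2 z+c',np.round(np.linalg.lstsq(np.c_[a[f],Z[f],np.ones(f.sum())],b[f],rcond=None)[0],4))
print('a max',np.percentile(a[k],[95,99]),'z min/max',np.percentile(Z[k],[1,99]))
e=k&(a>.05)&(Z>.1);print('edge b range',np.percentile(b[e],[2,50,98]))
r=(abs(b)<.05)&(abs(a)<.09)&(Z>.04)&(Z<.055)&~ply
print('rack b',np.percentile(b[r],[1,25,50,75,99]),r.sum())
im,d,W,c=snap('top')
q=W[...,:2]-[.5036,-.3036];a=q@u;b=q@n;Z=W[...,2]
k=(abs(b)<.02)&(a>0.02)&(a<.07)&(Z>.2)&(Z<.245);print('top: edge b',np.percentile(b[k],[2,50,98]),np.median(Z[k]),k.sum())
E
```

```text
t 11.8 p [ 0.4997 -0.2656  0.2015] rpy [3.139 0.877 1.704] f [ 0.3  0.8 -2.7] op 0.013405376369413625 g 58.70068430900574 q [-0.189 -0.01   1.729 -0.885  1.226 -0.092]
shift now-axes [ 0.05 -0.02  0.  ]  target-axes [ 0.05 -0.02  0.  ] rot [ 0.0003  0.0014 -0.0005]
n 1065 face fit b=k1 a+k2 z+c [ 0.0031 -0.0011 -0.0062]
a max [0.05945887 0.0602311 ] z min/max [0.07174755 0.21887684]
edge b range [-0.00711666 -0.00208236  0.00597662]
rack b [-0.02296794 -0.02129906 -0.01877363 -0.01517833  0.01515366] 51
top: edge b [-5.89681752e-03  5.25772838e-05  7.88854396e-03] 0.23053188636842728 107
```

Request:
drive_tool:
  hand: [0,0,0,0,0]
  xyz:
    - [0.4,0,0.33]
    - [0.4,0,0.33]
    - [0.4,0,0.33]
    - [0.2,0,0.17]
    - [0,0,0]
  angular:
    - [0,0,0]
    - [0,0,0]
    - [0,0,0]
    - [0,0,0]
    - [0,0,0]

```text
clock: 12.52
tcp_pos: [0.4995, -0.265, 0.1548]
eef_rot: [3.141, 0.877, 1.707]
force: [-1.1, -0.6, -2.8]
opening: 0.013
grip_force: 59.3
```

Request:
drive_tool:
  hand: [0,0,0,0]
  xyz:
    - [0.06,0,0.05]
    - [0.06,0,0.05]
    - [0.06,0,0.05]
    - [0,0,0]
  angular:
    - [0,0,0]
    - [0,0,0]
    - [0,0,0]
    - [0,0,0]

```text
clock: 13.02
tcp_pos: [0.501, -0.2654, 0.1546]
eef_rot: [3.133, 0.883, 1.701]
force: [-8.7, 12.6, 20.4]
opening: 0.0134
grip_force: 63.3
```

Request:
drive_tool:
  hand: [0,0,1,1,1,1,1,1]
  xyz:
    - [-0.09,0,-0.08]
    - [0,0,0]
    - [0,0,0]
    - [0,0,0]
    - [0,0,0]
    - [0,0,0]
    - [0,0,0]
    - [0,0,0]
  angular:
    - [0,0,0]
    - [0,0,0]
    - [0,0,0]
    - [0,0,0]
    - [0,0,0]
    - [0,0,0]
    - [0,0,0]
    - [0,0,0]

```text
clock: 14.02
tcp_pos: [0.4995, -0.265, 0.1522]
eef_rot: [3.14, 0.877, 1.706]
force: [-0.1, -0.4, 0.3]
opening: 0.0851
grip_force: 0.0
```

Request:
drive_tool:
  hand: [1,1,1,1,1,1,1]
  xyz:
    - [0,0,-0.8]
    - [0,0,-1]
    - [0,0,-1]
    - [0,0,-1]
    - [0,0,-0.5]
    - [0,0,0]
    - [0,0,0]
  angular:
    - [0,0,0]
    - [0,0,0]
    - [0,0,0]
    - [0,0,0]
    - [0,0,0]
    - [0,0,0]
    - [0,0,0]

```text
clock: 14.9
tcp_pos: [0.4879, -0.1835, 0.2202]
eef_rot: [-3.141, 0.877, 1.708]
force: [-0.5, -0.5, -0.8]
opening: 0.0856
grip_force: 0.0
```

```bash
cat > m.py <<'E'
from h import *
u=np.array([.135,-.991]);n=np.array([.991,.135])
st()
for nm in('side','top'):
    im,d,W,c=snap(nm,nm+'2.png')
    q=W[...,:2]-[.5036,-.3036];a=q@u;b=q@n;Z=W[...,2]
    hsv=cv2.cvtColor(im,cv2.COLOR_RGB2HSV);ply=(hsv[...,0]>10)&(hsv[...,0]<30)&(hsv[...,1]>60)
    k=(abs(b)<.03)&(a>-.1)&(a<.1)&(Z>.07)&(Z<.2)&ply
    if nm=='side':
        f=k&(b<-.004);print('face',f.sum(),np.round(np.linalg.lstsq(np.c_[a[f],Z[f],np.ones(f.sum())],b[f],rcond=None)[0],4),'amax',np.percentile(a[k],[95,99]))
    t=(abs(b)<.03)&(abs(a)<.1)&(Z>.17)&(Z<.2)
    print(nm,'top edge n',t.sum(),'a',np.percentile(a[t],[1,99]),'b',np.percentile(b[t],[2,50,98]),'z',np.median(Z[t]))
    P=np.c_[a[t],b[t]].astype(np.float32);v=cv2.fitLine(P,cv2.DIST_HUBER,0,.001,.001).ravel();print(v)
E
python3 m.py
```

```text
t 14.9 p [ 0.4879 -0.1835  0.2202] rpy [-3.141  0.877  1.708] f [-0.5 -0.5 -0.8] op 0.08556950225638198 g 0.0 q [-0.015 -0.067  1.745 -0.883  1.386 -0.014]
face 892 [ 0.0029  0.0033 -0.0067] amax [0.05884959 0.05964376]
side top edge n 459 a [-0.07056605  0.05926078] b [-0.00715106 -0.00159935  0.00752918] z 0.18358788690493927
[ 9.9999148e-01  4.1322471e-03 -8.4397866e-04 -1.0350561e-03]
top top edge n 292 a [-0.0690162   0.06046087] b [-0.00574837  0.00071696  0.00803054] z 0.1828610665217398
[ 1.0000000e+00 -3.6938192e-05 -5.1295795e-03  8.4675057e-04]
```

Request:
drive_tool:
  hand: [1,1,1,1,1,1,1]
  xyz:
    - [0,0,-0.5]
    - [0,0,0]
    - [0,0,0]
    - [0,0,0]
    - [0,0,0]
    - [0,0,0]
    - [0,0,0]
  angular:
    - [0,0.05,0]
    - [0,0.05,0]
    - [0,0.05,0]
    - [0,0.05,0]
    - [0,0.05,0]
    - [0,0.028,0]
    - [0,0,0]

```text
clock: 15.88
tcp_pos: [0.4866, -0.1752, 0.2282]
eef_rot: [-3.141, 0.004, 1.704]
force: [0.2, 0.9, 0.1]
opening: 0.0858
grip_force: 0.0
```

```bash
python3 - <<'E'
from h import *
st();go([.5039,-.2985,.152],frame(97.8,0))
E
```

```text
t 15.875 p [ 0.4866 -0.1752  0.2282] rpy [-3.141  0.004  1.704] f [0.2 0.9 0.1] op 0.085833812287032 g 0.0 q [-0.415  0.03   1.43  -0.003  1.681 -0.549]
shift now-axes [-4.97  0.03  3.07]  target-axes [-4.98  0.02  3.05] rot [-0.0002  0.0011 -0.0009]
```

Request:
drive_tool:
  hand: [1,1,1,1,1,1,1,1,1,1]
  xyz:
    - [-0.9,0,0]
    - [-1,0,0]
    - [-1,0,0]
    - [-1,0,0]
    - [-0.8,0.02,0]
    - [-0.28,0,0.2]
    - [0,0,0.9]
    - [0,0,0.9]
    - [0,0,0.8]
    - [0,0,0.25]
  angular:
    - [0,0.001,-0.001]
    - [0,0,0]
    - [0,0,0]
    - [0,0,0]
    - [0,0,0]
    - [0,0,0]
    - [0,0,0]
    - [0,0,0]
    - [0,0,0]
    - [0,0,0]

```text
clock: 17.12
tcp_pos: [0.5041, -0.2957, 0.151]
eef_rot: [-3.14, -0.001, 1.711]
force: [-0.1, 0.4, 0.8]
opening: 0.0854
grip_force: 0.0
```

Request:
drive_tool:
  hand: [0,0,0,0,0,0]
  xyz:
    - [0,0,0]
    - [0,0,0]
    - [0,0,0]
    - [0,0,0]
    - [0,0,0]
    - [0,0,0]
  angular:
    - [0,0,0]
    - [0,0,0]
    - [0,0,0]
    - [0,0,0]
    - [0,0,0]
    - [0,0,0]

```text
clock: 17.88
tcp_pos: [0.5047, -0.297, 0.1535]
eef_rot: [3.141, 0.001, 1.71]
force: [-3.3, 0.7, 4.9]
opening: 0.0131
grip_force: 59.6
```

Request:
drive_tool:
  hand: [0,0,0,0,0,0,0]
  xyz:
    - [0,0,-0.4]
    - [0,0,-0.8]
    - [0,0,-1]
    - [0,0,-1]
    - [0,0,-0.8]
    - [0,0,0]
    - [0,0,0]
  angular:
    - [0,0,0]
    - [0,0,0]
    - [0,0,0]
    - [0,0,0]
    - [0,0,0]
    - [0,0,0]
    - [0,0,0]

```text
clock: 18.75
tcp_pos: [0.5043, -0.2966, 0.2514]
eef_rot: [-3.141, -0.001, 1.71]
force: [-0.4, -0.2, -2.9]
opening: 0.0132
grip_force: 58.6
```

```bash
sed -i 's/Z<.2)/Z<.3)/; s/(Z>.17)&(Z<.2)/(Z>.25)\&(Z<.31)/' m.py; python3 - <<'E'
from h import *
st()
cab=np.array([.5428,.2863]);yw=np.radians(70.8);ex=np.array([np.cos(yw),np.sin(yw)]);ey=np.array([-ex[1],ex[0]])
pin=cab-.069*ex-.077*ey;print('pin',pin)
for o in(80,90): 
    w=yw+np.radians(o); dx=np.array([np.cos(w),np.sin(w)]);dy=np.array([-dx[1],dx[0]])
    c=pin+.077*dy; print(o,'door centre',c,'tool yaw',np.degrees(w)-90,'tool y',-dx,'standoff', c-.05*ex)
E
python3 m.py
```

```text
t 18.75 p [ 0.5043 -0.2966  0.2514] rpy [-3.141e+00 -1.000e-03  1.710e+00] f [-0.4 -0.2 -2.9] op 0.013187216503555808 g 58.647757172584534 q [-0.595  0.22   1.177  0.     1.746 -0.735]
pin [0.59282518 0.1958153 ]
80 door centre [0.55525999 0.1286003 ] tool yaw 60.79999999999998 tool y [ 0.87292208 -0.48785966] standoff [0.53881666 0.08138148]
90 door centre [0.56750245 0.12309832] tool yaw 70.80000000000001 tool y [ 0.94437637 -0.32886665] standoff [0.55105912 0.0758795 ]
t 18.75 p [ 0.5043 -0.2966  0.2514] rpy [-3.141e+00 -1.000e-03  1.710e+00] f [-0.4 -0.2 -2.9] op 0.013187216503555808 g 58.647757172584534 q [-0.595  0.22   1.177  0.     1.746 -0.735]
face 1221 [ 0.0069 -0.0006 -0.0063] amax [0.0582959  0.05923071]
side top edge n 1436 a [-0.08362719  0.05927453] b [-0.01828905 -0.00584894  0.01569228] z 0.24281976694817792
[ 0.9996175   0.02765626  0.00826744 -0.00516963]
top top edge n 176 a [-0.09190863  0.00262911] b [-0.01865283 -0.00318454  0.00905685] z 0.2487801588324333
[ 0.9911048  -0.13308388 -0.05639959 -0.00229838]
```

Request:
drive_tool:
  hand: [0,0,0,0,0,0,0,0]
  xyz:
    - [0.5,0.11,0]
    - [0.9,0.22,0]
    - [1,0.22,0]
    - [1,0.23,0]
    - [1,0.23,0]
    - [1,0.23,0]
    - [1,0.23,0]
    - [1,0.23,0]
  angular:
    - [0,0,0]
    - [0,0,0]
    - [0,0,0]
    - [0,0,0]
    - [0,0,0]
    - [0,0,0]
    - [0,0,0]
    - [0,0,0]

```text
clock: 19.85
tcp_pos: [0.5207, -0.1053, 0.253]
eef_rot: [3.14, -0.0, 1.712]
force: [-0.2, -0.6, -3.4]
opening: 0.013
grip_force: 58.6
```

Request:
drive_tool:
  hand: [0,0,0,0,0,0,0,0,0,0,0,0]
  xyz:
    - [1,0.23,0]
    - [1,0.23,0]
    - [1,0.23,0]
    - [1,0.23,0]
    - [1,0.23,0]
    - [0.8,0.23,0]
    - [0.5,0.2,0]
    - [0,0,0]
    - [0,0,0]
    - [0,0,0]
    - [0,0,0]
    - [0,0,0]
  angular:
    - [0,0,0]
    - [0,0,0]
    - [0,0,0]
    - [0,0,0]
    - [0,0,0]
    - [0,0,0]
    - [0,0,0]
    - [0,0,0.04]
    - [0,0,0.055]
    - [0,0,0.055]
    - [0,0,0.055]
    - [0,0,0]

```text
clock: 21.35
tcp_pos: [0.5379, 0.0542, 0.2529]
eef_rot: [3.141, -0.0, 1.068]
force: [0.7, -0.6, -2.5]
opening: 0.013
grip_force: 58.6
```

```bash
python3 - <<'E'
from h import *
s=st(); go([.5363,.0731,.1865],frame(60.8,0))
for nm in ('top','side','wrist'):
    im,d,W,c=snap(nm,nm+'3.png'); np.savez(nm+'3.npz',im=im,W=W)
a=cv2.imread('pics/top3.png')[130:310,130:370];b=cv2.imread('pics/side3.png')[80:290,260:460]
m=np.hstack([cv2.resize(a,(400,300)),cv2.resize(b,(286,300))]);cv2.imwrite('pics/c3.png',m)
E
```

```text
t 21.35 p [0.5379 0.0542 0.2529] rpy [ 3.141 -0.     1.068] f [ 0.7 -0.6 -2.5] op 0.01296433243986495 g 58.605101108551025 q [ 0.032  0.092  1.317 -0.     1.732  0.535]
shift now-axes [ 0.63 -0.42  2.65]  target-axes [ 0.63 -0.42  2.65] rot [ 0.0002 -0.0001  0.0023]
```

View pics/c3.png

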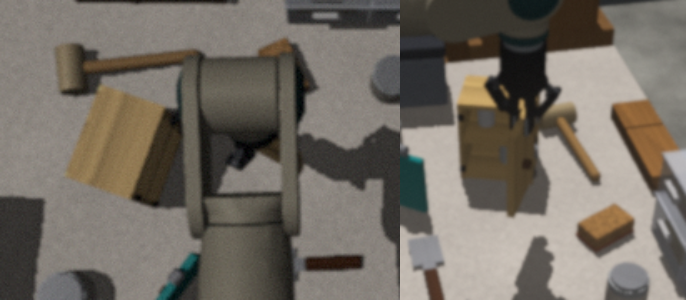

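View pics/wrist3.png

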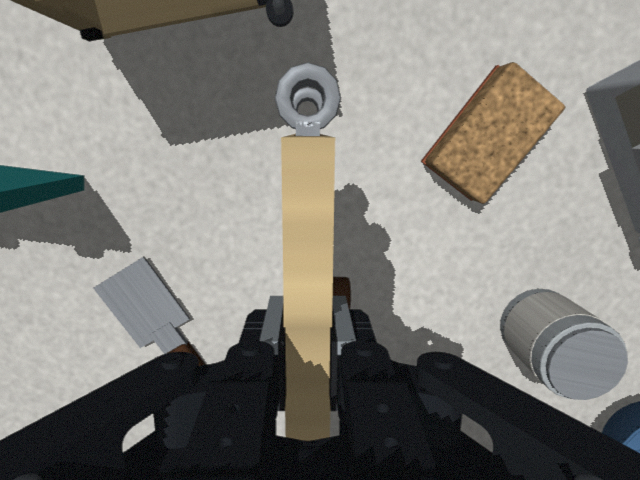

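The wrist view shows the upper barrel ring at about (308,97), in line with the panel, and the upper bracket entering at the top edge near (278,10). The side view shows the door hanging upright and clear.

```bash
cat > b.py <<'E'
from h import *
def barrel(im,W,s,box=(270,60,350,135)):
    x0,y0,x1,y1=box; sub=W[y0:y1,x0:x1]; hsv=cv2.cvtColor(im,cv2.COLOR_RGB2HSV)[y0:y1,x0:x1]
    zt=s['tcp_pos'][2]-.1415+.137
    m=(abs(sub[...,2]-zt)<.006)&(hsv[...,1]<60)
    P=sub[m]; (cx,cy),r=cv2.minEnclosingCircle((P[:,:2]*1000).astype(np.float32))
    print('barrel top',len(P),cx,cy,'r',r,'z',np.median(P[:,2]))
    # panel line
    return np.array([cx,cy])/1000
E
python3 - <<'E'
from b import *
s=sensors.observe();z=np.load('wrist3.npz');W=z['W'];im=z['im']
B=barrel(im,W,s); T=np.array(s['tcp_pos'][:2]);d=B-T;print('tcp->barrel',d,np.hypot(*d),'deg',np.degrees(np.arctan2(d[1],d[0])), 'tool yaw',np.degrees(s['eef_rot'][2]))
P=W[140:285,285:333].reshape(-1,3);P=P[abs(P[:,2]-(s['tcp_pos'][2]+.0285))<.008];v=cv2.fitLine(P[:,:2].astype(np.float32),cv2.DIST_HUBER,0,.001,.001).ravel();print('panel top',len(P),v,np.degrees(np.arctan2(v[1],v[0])),'z',np.median(P[:,2]))
A=np.c_[P[:,:2],np.ones(len(P))];print('slope',np.linalg.lstsq(A,P[:,2],rcond=None)[0])
E
```

```text
barrel top 2783 575.8037109375 119.529296875 r 11.616626739501953 z 0.24866723787389003
tcp->barrel [0.03777772 0.06558473] 0.07568694215256026 deg 60.057455133105044 tool yaw 61.28230035640804
panel top 6938 [0.4786793  0.8779898  0.5609103  0.09183857] 61.400814 z 0.2819127310315547
slope [-0.00241917  0.00155933  0.28313093]
```

Request:
drive_tool:
  hand: [0,0,0,0,0]
  xyz:
    - [0.3,-0.2,0.6]
    - [0.33,-0.22,0.8]
    - [0,0,0.8]
    - [0,0,0.45]
    - [0,0,0]
  angular:
    - [0,0,0.002]
    - [0,0,0]
    - [0,0,0]
    - [0,0,0]
    - [0,0,0]

```text
clock: 22.12
tcp_pos: [0.5361, 0.0727, 0.1853]
eef_rot: [-3.14, 0.001, 1.061]
force: [0.4, -0.9, -2.9]
opening: 0.0133
grip_force: 58.5
```

```bash
python3 - <<'E'
from b import *
s=st();im,d,W,c=snap('wrist','wrist4.png');np.savez('wrist4.npz',im=im,W=W);s=sensors.observe()
B=barrel(im,W,s);T=np.array(s['tcp_pos'][:2]);print('tcp->barrel',B-T)
E
```

```text
t 22.125 p [0.5361 0.0727 0.1853] rpy [-3.140e+00  1.000e-03  1.061e+00] f [ 0.4 -0.9 -2.9] op 0.013300584646933879 g 58.514875173568726 q [ 0.067  0.116  1.424 -0.     1.603  0.577]
barrel top 2765 574.4986572265625 137.86856079101562 r 11.562705993652344 z 0.18105997680045516
tcp->barrel [0.03791817 0.06513463]
```

View pics/wrist4.png

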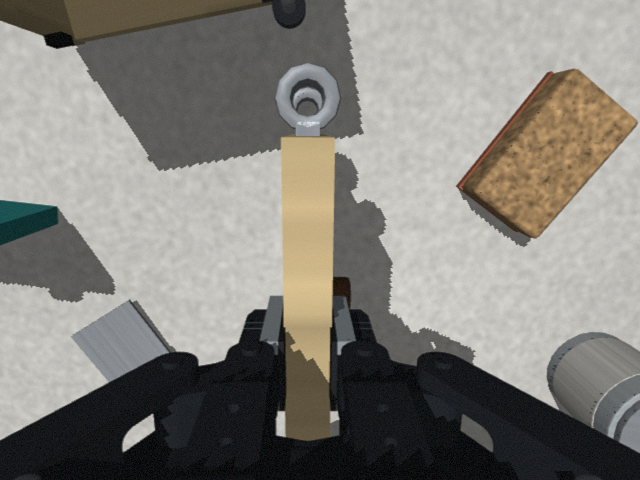

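The bracket nose shows at (288,10), dark and round. I go halfway in, then measure the pin against the barrel in this same camera.

Request:
drive_tool:
  hand: [0,0,0,0]
  xyz:
    - [0.4,-0.08,0]
    - [0.4,-0.08,0]
    - [0.4,-0.07,0]
    - [0,0,0]
  angular:
    - [0,0,0]
    - [0,0,0]
    - [0,0,0]
    - [0,0,0]

```text
clock: 22.68
tcp_pos: [0.5465, 0.1025, 0.1866]
eef_rot: [3.141, -0.0, 1.061]
force: [-0.3, -0.5, -3.2]
opening: 0.0131
grip_force: 58.6
```

```bash
python3 - <<'E'
from b import *
s=st();im,d,W,c=snap('wrist','wrist5.png');np.savez('wrist5.npz',im=im,W=W);s=sensors.observe()
B=barrel(im,W,s)
g=im.astype(int).sum(-1);m=(g<170)&(W[...,2]>.1)&(W[...,2]<.16)&(np.arange(480)[:,None]<140)&(abs(W[...,0]-.593)<.04)
P=W[m];print('dark',len(P),P.min(0),P.max(0))
for lo in np.arange(.1,.16,.005):
    j=(P[:,2]>=lo)&(P[:,2]<lo+.005)
    if j.sum():print(round(lo,3),j.sum(),np.round(P[j].min(0),4),np.round(P[j].max(0),4),np.round(np.median(P[j],0),4))
cv2.imwrite('pics/c5.png',np.clip(cv2.resize(cv2.imread('pics/wrist5.png')[0:150,200:400],(800,600)).astype(float)*1.6,0,255))
E
```

```text
t 22.675 p [0.5465 0.1025 0.1866] rpy [ 3.141 -0.     1.061] f [-0.3 -0.5 -3.2] op 0.013084217297597508 g 58.62019658088684 q [ 0.119  0.156  1.378 -0.     1.607  0.628]
barrel top 2785 584.8497924804688 167.6512908935547 r 11.573406219482422 z 0.1824084959293715
dark 2689 [0.55326589 0.16765763 0.10003767] [0.60416337 0.22582648 0.14471106]
0.1 166 [0.5533 0.1677 0.1   ] [0.5908 0.2258 0.105 ] [0.5739 0.2189 0.1023]
0.105 49 [0.5534 0.2097 0.1051] [0.5905 0.2256 0.1099] [0.5861 0.2115 0.1071]
0.11 54 [0.5832 0.2093 0.1101] [0.592  0.2126 0.1149] [0.5877 0.2108 0.1126]
0.115 94 [0.5831 0.1867 0.115 ] [0.5977 0.2127 0.1199] [0.5883 0.2103 0.1181]
0.12 134 [0.5831 0.1868 0.1201] [0.6008 0.2126 0.125 ] [0.589  0.2091 0.1228]
0.125 1644 [0.583  0.1867 0.1251] [0.6042 0.2126 0.1299] [0.5938 0.1973 0.1275]
0.13 419 [0.583  0.1926 0.13  ] [0.6021 0.2148 0.135 ] [0.5916 0.2104 0.1323]
0.135 46 [0.5905 0.1927 0.1351] [0.5979 0.1967 0.1399] [0.5933 0.1935 0.1374]
0.14 83 [0.5905 0.1926 0.1401] [0.5984 0.2005 0.1447] [0.5939 0.194  0.1426][ WARN:0@0.735] global loadsave.cpp:1063 imwrite_ Unsupported depth image for selected encoder is fallbacked to CV_8U.
```

View pics/c5.png

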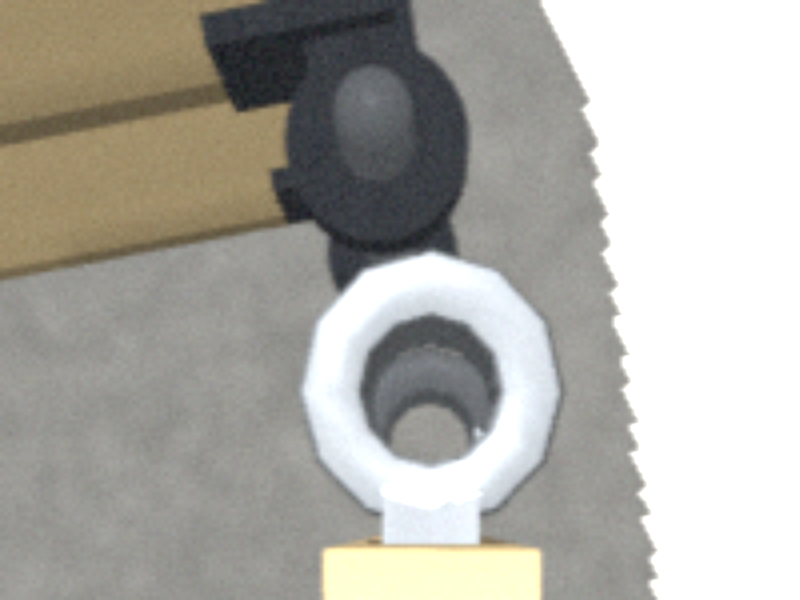

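Crop c5 shows the pin on its bracket at crop (372,120) and the barrel ring at (432,385), with the bore seen through to the floor, so the axis is upright. The ring still has to move about 29 mm along tool x and −6 mm along tool y.

Request:
drive_tool:
  hand: [0,0,0,0,0]
  xyz:
    - [0.4,-0.08,0]
    - [0.4,-0.08,0]
    - [0.37,-0.08,0]
    - [0,0,0]
    - [0,0,0]
  angular:
    - [0,0,0]
    - [0,0,0]
    - [0,0,0]
    - [0,0,0]
    - [0,0,0]

```text
clock: 23.35
tcp_pos: [0.5553, 0.13, 0.1865]
eef_rot: [3.141, 0.0, 1.06]
force: [0.3, -0.0, -3.5]
opening: 0.0131
grip_force: 58.6
```

```bash
python3 - <<'E'
from b import *
s=st();im,d,W,c=snap('wrist','wrist6.png');np.savez('wrist6.npz',im=im,W=W);s=sensors.observe()
B=barrel(im,W,s)
m=(W[...,2]>.138)&(W[...,2]<.1475)&(np.hypot(W[...,0]-B[0],W[...,1]-B[1])<.008);P=W[m];print('pin thru bore',len(P));
if len(P)>5: print(P.min(0),P.max(0),np.median(P,0))
k=(abs(W[...,2]-.127)<.004)&(abs(W[...,0]-.594)<.02)&(abs(W[...,1]-.197)<.02);P=W[k];print('bracket',len(P),P.min(0) if len(P) else 0,P.max(0) if len(P) else 0)
E
```

```text
t 23.35 p [0.5553 0.13   0.1865] rpy [3.141 0.    1.06 ] f [ 0.3 -0.  -3.5] op 0.013107637868516889 g 58.61924171447754 q [ 0.165  0.196  1.333 -0.     1.612  0.676]
barrel top 2784 593.7921752929688 195.0894317626953 r 11.608087539672852 z 0.18226495506924667
pin thru bore 308
[0.59058424 0.19282693 0.1393728 ] [0.59836343 0.20080174 0.14681205] [0.59441364 0.19662565 0.14429825]
bracket 368 [0.58213484 0.18186948 0.12311452] [0.6015926  0.21289005 0.13093611]
```

Request:
drive_tool:
  hand: [0,0,0,0,0,0,0]
  xyz:
    - [0.05,0,0]
    - [0,0,0.25]
    - [0,0,0.25]
    - [0,0,0.2]
    - [0,0,0.2]
    - [0,0,0]
    - [0,0,0]
  angular:
    - [0,0,0]
    - [0,0,0]
    - [0,0,0]
    - [0,0,0]
    - [0,0,0]
    - [0,0,0]
    - [0,0,0]

```text
clock: 24.28
tcp_pos: [0.5561, 0.1311, 0.1643]
eef_rot: [3.141, -0.0, 1.06]
force: [0.5, -0.4, -3.2]
opening: 0.013
grip_force: 58.6
```

No contact force and the barrels are about 7 mm onto the pins. Lowering the rest.

Request:
drive_tool:
  hand: [0,0,0,0,0,0]
  xyz:
    - [0,0,0.1]
    - [0,0,0.1]
    - [0,0,0.1]
    - [0,0,0.1]
    - [0,0,0.03]
    - [0,0,0]
  angular:
    - [0,0,0]
    - [0,0,0]
    - [0,0,0]
    - [0,0,0]
    - [0,0,0]
    - [0,0,0]

```text
clock: 25.02
tcp_pos: [0.556, 0.1311, 0.1535]
eef_rot: [3.141, -0.0, 1.06]
force: [-0.7, -0.4, -1.9]
opening: 0.0131
grip_force: 58.8
```

Request:
drive_tool:
  hand: [0,0,1,1,1,1,1,1,1,1,1,1]
  xyz:
    - [0,0,0.04]
    - [0,0,0]
    - [0,0,0]
    - [0,0,0]
    - [0,0,0]
    - [0,0,0]
    - [0,0,0]
    - [0,0,-0.5]
    - [0,0,-1]
    - [0,0,-1]
    - [0,0,-0.6]
    - [0,0,0]
  angular:
    - [0,0,0]
    - [0,0,0]
    - [0,0,0]
    - [0,0,0]
    - [0,0,0]
    - [0,0,0]
    - [0,0,0]
    - [0,0,0]
    - [0,0,0]
    - [0,0,0]
    - [0,0,0]
    - [0,0,0]

```text
clock: 26.52
tcp_pos: [0.5564, 0.1312, 0.2314]
eef_rot: [3.139, -0.002, 1.06]
force: [-0.0, -0.3, 0.0]
opening: 0.0853
grip_force: 0.0
```

```bash
cat > d.py <<'E'
from h import *
pin=np.array([.5943,.1966])
s=st()
im,d,W,c=snap('wrist','w_%d.png'%int(s['clock']*100));hsv=cv2.cvtColor(im,cv2.COLOR_RGB2HSV)
r=np.hypot(W[...,0]-pin[0],W[...,1]-pin[1]);ply=(hsv[...,0]>10)&(hsv[...,0]<30)&(hsv[...,1]>60)
m=(r<.15)&(r>.008)&(W[...,2]>.172)&(W[...,2]<.1875)&ply
P=W[m];v=cv2.fitLine(P[:,:2].astype(np.float32),cv2.DIST_HUBER,0,.001,.001).ravel();far=P[np.argsort(r[m])[-50:]].mean(0)
print('door top n',len(P),v,'z vs r',np.polyfit(r[m],P[:,2],1),'far',far,'zmed',np.median(P[:,2]))
dd=far[:2]-pin;ang=np.degrees(np.arctan2(dd[1],dd[0]));print('door dir',ang,'open angle',(ang-160.8)%360)
b=(r<.016)&(W[...,2]>.14)&(W[...,2]<.156)&(hsv[...,1]<60);P=W[b];
if len(P)>20: print('barrel top',len(P),cv2.minEnclosingCircle((P[:,:2]*1000).astype(np.float32)),np.median(P[:,2]))
E
python3 d.py
```

```text
t 26.525 p [0.5564 0.1312 0.2314] rpy [ 3.139e+00 -2.000e-03  1.060e+00] f [-0.  -0.3  0. ] op 0.08527950475552407 g 0.0 q [ 0.167  0.182  1.261 -0.     1.696  0.678]
door top n 8043 [0.45081252 0.89261866 0.5663844  0.14695115] z vs r [-0.03288053  0.18275942] far [0.52466162 0.07064235 0.17723223] zmed 0.18036461532865375
door dir -118.93694984084436 open angle 80.26305015915563
barrel top 1367 ((593.5105590820312, 193.9718780517578), 11.77402400970459) 0.14932789726864035
```

```bash
python3 - <<'E'
from h import *
pin=np.array([.5943,.1966]);R=frame(60.8,0);s=sensors.observe();p=np.array(s['tcp_pos'])
def pt(th,off,r=.115,z=.14):
    f=np.radians(160.8+th);g=f+np.pi/2;return np.r_[pin+r*np.array([np.cos(f),np.sin(f)])+off*np.array([np.cos(g),np.sin(g)]),z]
for th,off in((80,.05),(80,.03),(70,.021),(60,.021),(50,.021),(40,.021),(30,.021),(20,.021),(12,.021),(6,.021),(3,.021),(0,.021)):
    t=pt(th,off);print(th,np.round(t,4),np.round(R.T@(t-p)/.025,2));p=t
E
```

```text
80 [0.5818 0.0718 0.14  ] [-1.57  2.06  3.6 ]
80 [0.5644 0.0816 0.14  ] [ 0.  -0.8 -0. ]
70 [0.5379 0.0942 0.14  ] [-0.08 -1.17 -0.  ]
60 [0.521  0.1056 0.14  ] [ 0.07 -0.81 -0.  ]
50 [0.5063 0.1197 0.14  ] [ 0.21 -0.79 -0.  ]
40 [0.4943 0.1361 0.14  ] [ 0.34 -0.74 -0.  ]
30 [0.4853 0.1544 0.14  ] [ 0.46 -0.67 -0.  ]
20 [0.4796 0.174  0.14  ] [ 0.57 -0.58 -0.  ]
12 [0.4776 0.1902 0.14  ] [ 0.53 -0.39 -0.  ]
6 [0.4775 0.2024 0.14  ] [ 0.43 -0.24 -0.  ]
3 [0.478  0.2085 0.14  ] [ 0.22 -0.1  -0.  ]
0 [0.4788 0.2146 0.14  ] [ 0.23 -0.09 -0.  ]
```

Request:
drive_tool:
  hand: [0,0,0,0,0,0,0,0,0]
  xyz:
    - [-0.5,0.7,0]
    - [-0.5,0.7,0]
    - [-0.57,0.66,0]
    - [0,0,0]
    - [0,0,0.9]
    - [0,0,0.9]
    - [0,0,0.9]
    - [0,0,0.9]
    - [0,0,0]
  angular:
    - [0,0,0]
    - [0,0,0]
    - [0,0,0]
    - [0,0,0]
    - [0,0,0]
    - [0,0,0]
    - [0,0,0]
    - [0,0,0]
    - [0,0,0]

```text
clock: 27.7
tcp_pos: [0.5806, 0.0717, 0.1379]
eef_rot: [-3.139, 0.002, 1.06]
force: [-1.0, -0.6, -0.1]
opening: -0.0003
grip_force: 0.0
```

Request:
drive_tool:
  hand: [0,0,0,0,0,0,0,0,0,0,0,0]
  xyz:
    - [0,-0.4,0]
    - [0,-0.4,0]
    - [-0.02,-0.3,0]
    - [-0.02,-0.3,0]
    - [-0.02,-0.3,0]
    - [-0.02,-0.27,0]
    - [0.03,-0.4,0]
    - [0.04,-0.41,0]
    - [0.1,-0.4,0]
    - [0.11,-0.39,0]
    - [0.17,-0.37,0]
    - [0.17,-0.37,0]
  angular:
    - [0,0,0]
    - [0,0,0]
    - [0,0,0]
    - [0,0,0]
    - [0,0,0]
    - [0,0,0]
    - [0,0,0]
    - [0,0,0]
    - [0,0,0]
    - [0,0,0]
    - [0,0,0]
    - [0,0,0]

```text
clock: 29.2
tcp_pos: [0.4938, 0.1367, 0.1396]
eef_rot: [3.141, 0.0, 1.06]
force: [0.5, -0.8, 0.1]
opening: 0.0002
grip_force: 0.3
```

```bash
python3 d.py
```

```text
t 29.2 p [0.4938 0.1367 0.1396] rpy [3.141 0.    1.06 ] f [ 0.5 -0.8  0.1] op 0.00021730817435923973 g 0.2600266970694065 q [ 0.198  0.065  1.572 -0.     1.505  0.709]
door top n 28506 [0.93884915 0.34432867 0.530668   0.17554198] z vs r [-0.026196    0.18261058] far [0.46668353 0.15825298 0.17606523] zmed 0.18109181703610294
door dir -163.27519028198716 open angle 35.92480971801285
barrel top 379 ((589.7699584960938, 194.93218994140625), 12.039026260375977) 0.1490163229534428
```

Request:
drive_tool:
  hand: [0,0,0,0,0,0,0,0,0]
  xyz:
    - [0.23,-0.33,0]
    - [0.23,-0.34,0]
    - [0.28,-0.29,0]
    - [0.29,-0.29,0]
    - [0.26,-0.2,0]
    - [0.27,-0.19,0]
    - [0.21,-0.12,0]
    - [0.22,-0.12,0]
    - [0,0,0]
  angular:
    - [0,0,0]
    - [0,0,0]
    - [0,0,0]
    - [0,0,0]
    - [0,0,0]
    - [0,0,0]
    - [0,0,0]
    - [0,0,0]
    - [0,0,0]

```text
clock: 30.38
tcp_pos: [0.4776, 0.2028, 0.1397]
eef_rot: [3.141, -0.0, 1.061]
force: [-0.3, 0.5, 0.4]
opening: -0.0
grip_force: 0.0
```

```bash
python3 d.py; python3 - <<'E'
from h import *
im,d,W,c=snap('side')
cab=np.array([.5428,.2863]);yw=np.radians(70.8);ex=np.array([np.cos(yw),np.sin(yw)]);ey=np.array([-ex[1],ex[0]])
q=W[...,:2]-cab;X=q@ex;Y=q@ey;Z=W[...,2]
for z0 in(.03,.06,.14): 
  for y in(.0,.03,.05,.06):
    k=(X<-.05)&(X>-.13)&(abs(Y-y)<.006)&(abs(Z-z0)<.01)
    if k.sum():print(z0,y,k.sum(),np.round(np.median(X[k]),4))
E
```

```text
t 30.375 p [0.4776 0.2028 0.1397] rpy [ 3.141 -0.     1.061] f [-0.3  0.5  0.4] op -3.451470465012515e-05 g 0.0 q [ 0.331  0.083  1.553 -0.     1.506  0.841]
door top n 29507 [ 0.9779017  -0.20906511  0.5171598   0.2166856 ] z vs r [-0.0212705   0.18174522] far [0.45416309 0.23159448 0.17823544] zmed 0.1804706959152486
door dir 165.9790522682748 open angle 5.179052268274802
barrel top 255 ((590.9038696289062, 201.8870849609375), 9.887979507446289) 0.14458658926609874
0.03 0.0 24 -0.0857
0.03 0.03 19 -0.0894
0.03 0.05 24 -0.0924
0.03 0.06 19 -0.0919
0.06 0.0 24 -0.084
0.06 0.03 21 -0.0881
0.06 0.05 23 -0.0903
0.06 0.06 18 -0.0913
0.14 0.0 22 -0.0829
0.14 0.03 10 -0.1022
0.14 0.05 10 -0.0894
0.14 0.06 25 -0.0886
```

Request:
drive_tool:
  hand: [0,0,0,0,0,0]
  xyz:
    - [0.11,-0.05,0]
    - [0.11,-0.05,0]
    - [0.11,-0.05,0]
    - [0.08,-0.03,0]
    - [0,0,0]
    - [0,0,0]
  angular:
    - [0,0,0]
    - [0,0,0]
    - [0,0,0]
    - [0,0,0]
    - [0,0,0]
    - [0,0,0]

```text
clock: 31.22
tcp_pos: [0.4787, 0.2137, 0.1398]
eef_rot: [3.141, -0.0, 1.06]
force: [0.9, 0.6, -0.2]
opening: -0.0005
grip_force: 0.0
```

```bash
cat > e.py <<'E'
from h import *
st();im,d,W,c=snap('side')
cab=np.array([.5428,.2863]);yw=np.radians(70.8);ex=np.array([np.cos(yw),np.sin(yw)]);ey=np.array([-ex[1],ex[0]])
q=W[...,:2]-cab;X=q@ex;Y=q@ey;Z=W[...,2]
for z0 in(.03,.06,.14): 
    print(z0,[(y,round(float(np.median(X[k])),4)) for y in(-.03,.0,.03,.05,.06) for k in [(X<-.05)&(X>-.13)&(abs(Y-y)<.006)&(abs(Z-z0)<.01)] if k.sum()])
E
python3 e.py
```

```text
t 31.225 p [0.4787 0.2137 0.1398] rpy [ 3.141 -0.     1.06 ] f [ 0.9  0.6 -0.2] op -0.0004576739607342707 g 0.0 q [ 0.35   0.097  1.537 -0.     1.507  0.86 ]
0.03 [(-0.03, -0.0779), (0.0, -0.0776), (0.03, -0.0785), (0.05, -0.0789), (0.06, -0.0795)]
0.06 [(-0.03, -0.0753), (0.0, -0.0776), (0.03, -0.0777), (0.05, -0.0795), (0.06, -0.0803)]
0.14 [(-0.03, -0.0744), (0.0, -0.0752), (0.03, -0.0771), (0.05, -0.0805), (0.06, -0.0772)]
```

Request:
drive_tool:
  hand: [0,0,0,0]
  xyz:
    - [0.06,0,0]
    - [0.06,0,0]
    - [0.03,0,0]
    - [0,0,0]
  angular:
    - [0,0,0]
    - [0,0,0]
    - [0,0,0]
    - [0,0,0]

```text
clock: 31.78
tcp_pos: [0.4805, 0.2169, 0.1398]
eef_rot: [3.141, -0.0, 1.06]
force: [-0.4, -0.8, 0.8]
opening: 0.0003
grip_force: 0.0
```

Request:
drive_tool:
  hand: [0,0,0,0,0,0,0,0,0,0]
  xyz:
    - [-0.2,0,0]
    - [-0.6,0,0]
    - [-1,0,0]
    - [-1,0,0]
    - [0,0,-1]
    - [0,0,-1]
    - [0,0,-1]
    - [0,0,0]
    - [0,0,0]
    - [0,0,0]
  angular:
    - [0,0,0]
    - [0,0,0]
    - [0,0,0]
    - [0,0,0]
    - [0,0,0]
    - [0,0,0]
    - [0,0,0]
    - [0,0,0]
    - [0,0,0]
    - [0,0,0]

```text
clock: 33.02
tcp_pos: [0.4457, 0.1556, 0.2134]
eef_rot: [-3.141, 0.001, 1.06]
force: [0.3, 0.3, 0.2]
opening: -0.0002
grip_force: 0.0
```

```bash
python3 e.py; python3 d.py | tail -3
```

```text
t 33.025 p [0.4457 0.1556 0.2134] rpy [-3.141e+00  1.000e-03  1.060e+00] f [0.3 0.3 0.2] op -0.00019517083923257275 g 0.0 q [ 0.258 -0.092  1.578 -0.     1.657  0.769]
0.03 [(-0.03, -0.0785), (0.0, -0.0809), (0.03, -0.0825), (0.05, -0.0839), (0.06, -0.0832)]
0.06 [(-0.03, -0.0772), (0.0, -0.0794), (0.03, -0.0817), (0.05, -0.0824), (0.06, -0.0831)]
0.14 [(-0.03, -0.0768), (0.0, -0.0787), (0.03, -0.081), (0.05, -0.0809), (0.06, -0.0825)]
door top n 15002 [ 0.9637676  -0.2667433   0.51516867  0.21952845] z vs r [-0.0247387   0.18240738] far [0.45878027 0.25850332 0.18045609] zmed 0.1804384859111886
door dir 155.4498127846149 open angle 354.6498127846149
barrel top 759 ((590.818359375, 199.79774475097656), 13.338568687438965) 0.1496675094030333
```

The door sprang back about 7 mm from the rubber stops, leaving it inside the tolerance but with little margin. I nudge it once more, slower and without squeezing the stops.

Request:
drive_tool:
  hand: [0,0,0,0,0,0,0,0,0,0,0]
  xyz:
    - [0,0,1]
    - [0,0,1]
    - [0,0,1]
    - [1,0,0]
    - [1,0,0]
    - [0.3,0,0]
    - [0.12,0,0]
    - [0.12,0,0]
    - [0.06,0,0]
    - [0.04,0,0]
    - [0,0,0]
  angular:
    - [0,0,0]
    - [0,0,0]
    - [0,0,0]
    - [0,0,0]
    - [0,0,0]
    - [0,0,0]
    - [0,0,0]
    - [0,0,0]
    - [0,0,0]
    - [0,0,0]
    - [0,0,0]

```text
clock: 34.5
tcp_pos: [0.4786, 0.2133, 0.1398]
eef_rot: [3.141, -0.0, 1.06]
force: [-0.9, -0.2, -0.3]
opening: -0.0004
grip_force: 0.1
```

```bash
python3 e.py
```

```text
t 34.5 p [0.4786 0.2133 0.1398] rpy [ 3.141 -0.     1.06 ] f [-0.9 -0.2 -0.3] op -0.0004141891601150289 g 0.10985422115481924 q [ 0.349  0.097  1.538 -0.     1.507  0.86 ]
0.03 [(-0.03, -0.0758), (0.0, -0.0788), (0.03, -0.0794), (0.05, -0.0806), (0.06, -0.0807)]
0.06 [(-0.03, -0.0773), (0.0, -0.0768), (0.03, -0.0798), (0.05, -0.0793), (0.06, -0.0799)]
0.14 [(-0.03, -0.0756), (0.0, -0.0755), (0.03, -0.0797), (0.05, -0.0824), (0.06, -0.0788)]
```

Request:
drive_tool:
  hand: [0,0,0,0,0,0]
  xyz:
    - [0.03,0,0]
    - [0.03,0,0]
    - [0.02,0,0]
    - [0,0,0]
    - [0,0,0]
    - [0,0,0]
  angular:
    - [0,0,0]
    - [0,0,0]
    - [0,0,0]
    - [0,0,0]
    - [0,0,0]
    - [0,0,0]

```text
clock: 35.3
tcp_pos: [0.4796, 0.2152, 0.1398]
eef_rot: [3.141, -0.0, 1.06]
force: [0.2, 0.3, 0.5]
opening: 0.0001
grip_force: 0.2
```

Request:
drive_tool:
  hand: [0,0,0,0,0,0,0,0,0,0,0,0]
  xyz:
    - [-0.02,0,0]
    - [-0.05,0,0]
    - [-0.1,0,0]
    - [-0.3,0,0]
    - [-0.6,0,0]
    - [-1,0,0]
    - [-1,0,0]
    - [0,0,-1]
    - [0,0,-1]
    - [0,0,-1]
    - [0,0,0]
    - [0,0,0]
  angular:
    - [0,0,0]
    - [0,0,0]
    - [0,0,0]
    - [0,0,0]
    - [0,0,0]
    - [0,0,0]
    - [0,0,0]
    - [0,0,0]
    - [0,0,0]
    - [0,0,0]
    - [0,0,0]
    - [0,0,0]

```text
clock: 36.8
tcp_pos: [0.4415, 0.1478, 0.2137]
eef_rot: [-3.141, 0.001, 1.06]
force: [0.3, 0.1, -0.4]
opening: 0.0
grip_force: 0.0
```

Request:
drive_tool:
  hand: [0,0,0,0,0,0,0,0]
  xyz:
    - [0,0,0]
    - [0,0,0]
    - [0,0,0]
    - [0,0,0]
    - [0,0,0]
    - [0,0,0]
    - [0,0,0]
    - [0,0,0]
  angular:
    - [0,0,0]
    - [0,0,0]
    - [0,0,0]
    - [0,0,0]
    - [0,0,0]
    - [0,0,0]
    - [0,0,0]
    - [0,0,0]

```text
clock: 37.8
tcp_pos: [0.442, 0.1483, 0.2148]
eef_rot: [3.141, -0.0, 1.06]
force: [0.5, 0.5, 0.2]
opening: 0.0001
grip_force: 0.0
```

```bash
python3 e.py; python3 d.py | tail -3
```

```text
t 37.8 p [0.442  0.1483 0.2148] rpy [ 3.141 -0.     1.06 ] f [0.5 0.5 0.2] op 5.402954071299413e-05 g 0.0 q [ 0.245 -0.111  1.593 -0.     1.659  0.755]
0.03 [(-0.03, -0.0767), (0.0, -0.079), (0.03, -0.0794), (0.05, -0.0797), (0.06, -0.0809)]
0.06 [(-0.03, -0.0764), (0.0, -0.0769), (0.03, -0.0804), (0.05, -0.0801), (0.06, -0.0798)]
0.14 [(-0.03, -0.0754), (0.0, -0.0753), (0.03, -0.0773), (0.05, -0.0794), (0.06, -0.0796)]
door top n 13853 [ 0.9406828  -0.3392872   0.5127034   0.22258669] z vs r [-0.02126816  0.18181598] far [0.4586044  0.25862213 0.18036035] zmed 0.18003532032445835
door dir 155.43637328677613 open angle 354.6363732867761
barrel top 799 ((590.9075927734375, 195.2438201904297), 12.100168228149414) 0.14943174205907864
```

```bash
python3 -c "
from plant import ticket
print(ticket.sign_off())"
```

```text
the job is handed in; nothing more can be done
None
```

The door is hung and shut: both barrels measured fully home on their pins, the free edge came to rest about 5 mm off the shut position (15 mm is allowed), the arm was clear, and I handed the job in at about 38 s. The hand-in returned no verdict.

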